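Hang the probe holder on its twin pins

ROBOT

A 6-joint arm with a two-finger parallel gripper is mounted at the origin on the work surface. World frame = base frame: x ahead of the robot, y to its left, z up, the work surface at z = 0. Lengths are in mm, angles in rad, forces in N, time in s.
With the tool pointing down it reaches from about 350 to 875 mm from the base axis. Payload 4.2 kg.
Tool frame: the origin (TCP) lies between the finger pads; the fingertips stand 25 mm ahead of it and the grasp point (between the pads) lies 6 mm ahead of it; z points along the fingers, y is the line along which they close (so a half turn about z gives the same grasp; the last joint's range is limited). The gripper opens to 85 mm and grips with 20 to 120 N. Pads are 22 mm wide; open, the fingers measure 114 mm over their backs; the gripper's body (76 mm by 85 mm) begins 54 mm behind the grasp point. The pads swing forward as they close: fully open they stand 13 mm farther back than shut.
Start: joints at [-1.013, 0.385, 0.008, 0, -1.194, -0.259], TCP at [183.999, -597.28, 256.312] pointing down, gripper open.
Joint ranges: [-3.14, 3.14], [-1.21, 2.06], [-1.07, 1.41], [-3.16, 2.05], [-2.99, -0.16], [-3.1, 3.1]. Speed limits (rad/s): [2.79, 2.79, 3.14, 3.14, 3.14, 3.14].

INTERFACE

Orientations are given as a unit quaternion [x, y, z, w].
In Python, from bench import arm gives the robot as it stands.
- The arm moves only by the shell command python3 -m pendant 'ROWS'. ROWS is JSON, a list of rows, each a list of 7 numbers: the shift along the tool's x, y, z in m, then the turn, a rotation vector about the tool's x, y, z in degrees, then the finger opening in m, from 0 to 0.0854. In form: [[x, y, z, wx, wy, wz, fingers], ...]. A call has 1 to 12 rows; each row shifts and turns the commanded pose from where the row before left it, along the tool's axes as they then stand; what a row does not reach is not made up. A row lasts 1/10 s, in which the tool goes at most 50 mm and 8.59 degrees, less where a joint would pass 70% of its speed; a pose out of reach is approached as far as the arm can. A call is refused whole if a number of a shift passes 0.05 or a number of a turn 8.59, either way. A call with a gripper value outside its range is refused whole. The fingers move at their own pace and stop on an object; the grip force is fixed at half the most. Time passes only in rows, so rows that do not move let the fingers close. It gives the time, the measured TCP pose, the force, the opening and the grip force at its end, in the units of the state.
- arm.read_state(): the state, without advancing time (a new reading comes with each control period).
- arm.get_image(name): name is "side" or "top"; returns a dict with "image" (420x560x3 uint8, red, green, blue), "fx", "fy", "cx", "cy" (pixels), "xyz" and "rotation" of the camera in the world. Camera axes: x right, y down, z forward; pixel columns grow to the right and rows downward; lengths in mm; the calibration is good to about 2 mm. A picture is of the moment at which its call begins. There is no depth.
- arm.job_done(): hands the job in; it is judged then, once.
The state is a dict: "clock": time; "joints": joint angles; "joint_vel": joint speeds; "joint_efforts": joint torques, N m; "position": TCP position; "ee_rot": TCP orientation; "contact_force": force on the tool from outside, world axes, zero at the start; "wrist_torque": the same for the moment, N m; "gripper_width": finger opening in mm; "grasp_force": force on a finger pad.
Only numpy, scipy, OpenCV 4.12 (cv2) and the standard library are available. Lean on these libraries where they do the work, as an engineer would, in place of code of your own. Each camera call takes 0.05 s, during which the arm holds its last target. There are 200 camera calls.

TASK

Pick the steel probe holder off the bench by its blue fin and hang it on the stand: slip both of its holes over the two steel pins, push it fully home against the white panel and let it drop into the pin grooves, then let go so that it hangs level by itself. The pin bar may be clamped anywhere along its slots, so feel for the pins, be gentle with the stand, and leave the bottle, jar and beaker where they are.

Things in the scene. Friction and masses are not known exactly. Their poses are not given: they have to be found in the camera images.
- holder: Probe holder, loose, 0.26-0.49 kg, stands on the bench. Steel back plate 190 wide (y), 85 high (z), 6 thick, at x = 0 to 6 of its frame; white shelf 8 thick at the bottom out to x = 62, 170 wide; blue upright fin in the middle, 12 thick (y), from the plate to x = 62, top at z = 75. Origin: middle of the underside at the plate's BACK face. +x points from plate to fin (its front), z up.
- holder_holes (a point): Point on the holder's back face (x 0, y 0, z 65 of the holder) midway between the centres of its two round through holes, 15 in diameter, at y = -75 and +75. Axes as the holder. Bearing on the stand or pins with over 40 N is too rough: touch them at 20 mm/s or less.
- holder_grip (a point): Good grip point in the blue fin, 36 in front of the plate's back face, 58 above the underside (17 below the fin's top); pinch the 12 thickness along the holder's y from above. Axes as the holder.
- stand: Fixed stand: grey base (x -95 to 35, 270 wide, 12 high), white upright panel 270 wide, z = 74 to 171, front face in the plane x = 0. Origin: on the bench below the middle of that face. +x points out of the panel, as the pins do; z up. The holder hangs with its axes along the stand's, its back on the panel's face, its hole centres 4.5 below the pin axes.
- panel_mid (a point): Point on the panel's front face, midway across, 150 above the bench, at the exact height of the pins' axes; axes as the stand. Not the pins: the two level steel pins, 150 apart, sit on one bar clamped at an unknown place, the middle of the pair anywhere from -35 to +35 along y from this point. The bar gives way only above about 150 N.
- slot_left (a point): Middle of the black slot (84 long in y, 9 high) on the panel's face at y = +75 of the stand, in which one pin stands; the other slot is at y = -75. Each pin stands out 24.5 along +x: from the panel a neck (groove) of 6 diameter, 9.5 long, then a body of 12 diameter, 12 long, then a chamfer 3 long down to a flat tip of 9 diameter.
- wash_bottle: Bystander: clear wash bottle, 62 diameter, yellow cap and spout, 165 high. Origin: centre of the underside.
- sample_jar: Bystander: small jar, 52 diameter, 55 high, red lid. Origin: centre of the underside.
- beaker: Bystander: glass beaker, 64 diameter, 80 high. Origin: centre of the underside.
There are look-alikes about, which are no part of the job. Leave any orange look-alike of the holder alone.

How it is judged:
By the outcome, as a careful person would: the job done as asked, in the order asked, and still so for the second after the job is handed in, with the robot touching nothing.
It also fails if it takes over 72 s, if anything falls off the work surface, if the arm or the gripper's body presses on something with over 40 N, if the wrist force passes 120 N, or if a joint passes its speed limit or range.

## Working session

There is one attempt and no reset: what is moved stays moved. The work goes in short steps, Python scripts to look and compute and a shell command to move; the robot and the scene stay as the last step left them, time stands still between calls to the robot, and variables do not carry over. Pictures are saved under pics/ and viewed, at most 10 in all, crops included, and the job is handed in when it is done.

```bash
mkdir -p pics; ls; python3 - <<'E'
from bench import arm
import cv2,json
for n in("side","top"):
    d=arm.get_image(n); cv2.imwrite(f"pics/{n}0.png",d["image"][:,:,::-1])
    print(n,{k:(v.tolist() if hasattr(v,'tolist') else v) for k,v in d.items() if k!="image"})
print(arm.read_state())
E
```

```text
pics
side {'fx': 541.4758724816379, 'fy': 541.4758724816379, 'cx': 282.3272623070868, 'cy': 201.57549624955936, 'xyz': [417.402950894807, 852.6242620635406, 1065.8200885172982], 'rotation': [-0.05181902576170977, 0.9308271712988527, -0.3611784161289729, 0.02063292183502179]}
top {'fx': 485.1493561556824, 'fy': 485.1493561556824, 'cx': 273.78927231667257, 'cy': 204.15947903286624, 'xyz': [267.9114058219557, -16.35897002570647, 1474.2017211161997], 'rotation': [0.7099654643164658, -0.6995688691528733, 0.046723312930839096, -0.06610120134189873]}
{'clock': 0.1, 'joints': array([-1.01338997e+00,  3.85432402e-01,  6.75340850e-03, -4.61021751e-04,
       -1.19401997e+00, -2.58587521e-01]), 'joint_vel': array([ 2.51233875e-05, -9.87300852e-04,  3.40509553e-03,  2.36898748e-03,
        6.23925588e-04,  3.81217764e-04]), 'joint_efforts': array([-3.71581309e-04, -3.93317735e+01,  1.88929904e+01,  4.19783056e+00,
       -2.55243751e-03,  9.47991595e-06]), 'position': array([ 183.86439582, -596.8312227 ,  255.35205167]), 'ee_rot': array([-1.48770015e-01,  9.88871342e-01,  9.58242103e-04, -1.80781083e-04]), 'contact_force': array([-0.37574199,  0.01235614, -0.17303191]), 'wrist_torque': array([ 0.08141891,  0.02206643, -0.00048007]), 'grasp_force': 0.0, 'gripper_width': 85.52616689599364}
```

View pics/top0.png

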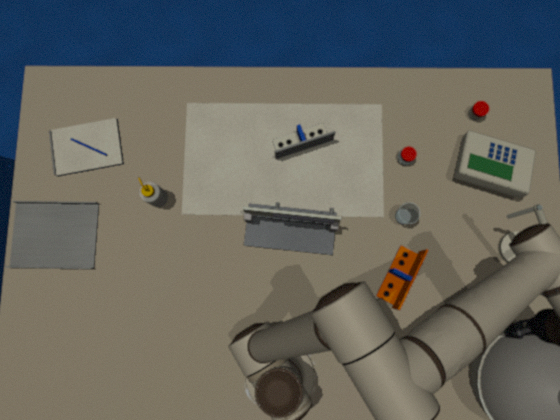

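View pics/side0.png

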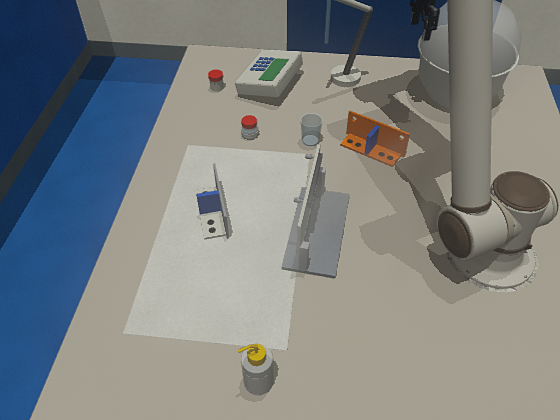

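The holder candidates in the top view are the steel one with a blue fin at (303,140) and the orange one at (402,277). The steel one fits the description and the orange one is the look-alike. In the side view they are at (213,205) and (375,138). The stand is at (292,228) top and (317,215) side. I'll confirm the steel one in enlarged crops.

```bash
python3 - <<'E'
import cv2
a=cv2.imread("pics/top0.png")[115:260,235:350]; cv2.imwrite("pics/topc.png",cv2.resize(a,None,fx=4,fy=4,interpolation=cv2.INTER_CUBIC))
a=cv2.imread("pics/side0.png")[140:280,190:355]; cv2.imwrite("pics/sidec.png",cv2.resize(a,None,fx=4,fy=4,interpolation=cv2.INTER_CUBIC))
E
```

```text
(no output)
```

View pics/topc.png

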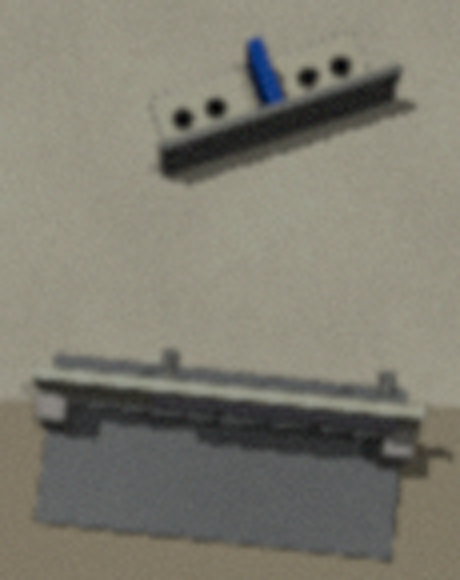

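View pics/sidec.png

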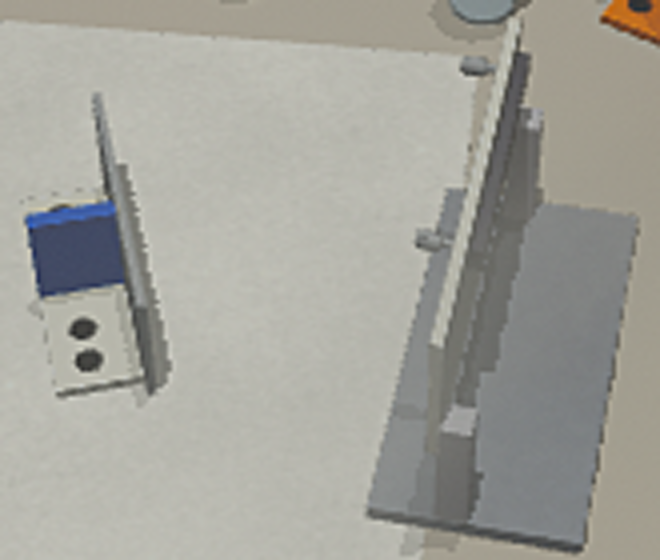

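The crops confirm it: a steel plate, a white shelf and a blue upright fin, with the front facing away from the robot. The stand's pins also point away from the robot, with tips in the top crop at (171,352) and (388,376) and in the side crop at (417,240) and (463,65). Next I'll fit the poses.

```bash
cat > h.py <<'E'
import numpy as np
from scipy.spatial.transform import Rotation as R
K={"side":(541.476,282.327,201.575,[417.403,852.624,1065.820],[-0.05181902576170977,0.9308271712988527,-0.3611784161289729,0.02063292183502179]),
"top":(485.149,273.789,204.159,[267.911,-16.359,1474.202],[0.7099654643164658,-0.6995688691528733,0.046723312930839096,-0.06610120134189873])}
OFF={"top":(235,115),"side":(190,140)}
def proj(c,P):
    f,cx,cy,t,q=K[c]; p=R.from_quat(q).inv().apply(np.atleast_2d(P)-t)
    return np.c_[cx+f*p[:,0]/p[:,2],cy+f*p[:,1]/p[:,2]]
def crop(c,uv): return np.array(OFF[c])+(np.array(uv,float)+.5)/4-.5
def world(p,L): return R.from_euler('z',p[2]).apply(np.atleast_2d(L))+[p[0],p[1],0]
E
python3 - <<'E'
from h import *
from scipy.optimize import least_squares as LS
H=[("top",(163,150),(0,95,85)),("top",(401,73),(0,-95,85)),("top",(166,176),(0,95,0)),("top",(392,100),(0,-95,0)),
("top",(250,40),(62,6,75)),("top",(263,38),(62,-6,75)),
("side",(97,94),(3,-95,85)),("side",(58,397),(62,85,0)),("side",(152,393),(0,95,0)),("side",(27,220),(62,6,75)),("side",(120,163),(0,-95,85-0))][:-1]
S=[("top",(35,520),(-95,135,12)),("top",(392,560),(-95,-135,12)),("top",(55,357),(35,135,12)),("top",(35,380),(0,135,171)),("top",(424,408),(0,-135,171)),
("side",(368,514),(35,135,12)),("side",(583,547),(-95,135,12)),("side",(637,217),(-95,-135,12)),("side",(432,345),(0,135,171)),("side",(515,20),(0,-135,171))]
P=[("top",(171,351),(24.5,75,152)),("top",(388,374),(24.5,-75,152)),("side",(415,240),(24.5,75,150)),("side",(462,66),(24.5,-75,150))]
def fit(F,x0):
    def res(p): return np.concatenate([(proj(c,world(p,L))[0]-crop(c,uv)) for c,uv,L in F])
    s=LS(res,x0,loss='soft_l1',x_scale=[10,10,.1]); print(s.x.round(4),np.degrees(s.x[2])); print(res(s.x).reshape(-1,2).round(2).tolist()); return s.x
h=fit(H,[500,-50,.2]); s=fit(S,[250,-50,0])
def rp(q): return np.concatenate([proj(c,world(s,np.array(L)+[0,q[0],0]))[0]-crop(c,uv)-0 for c,uv,L in P])
r=LS(rp,[0.]); print("pin off",r.x,rp(r.x).reshape(-1,2).round(2).tolist())
print("grip",world(h,[36,0,58]),"pinmid",world(s,[0,r.x[0],150]))
E
```

```text
[ 6.78555e+02 -6.70818e+01  3.32300e-01] 19.041603153876082
[[-0.35, -0.14], [1.1, -0.62], [-0.46, 0.57], [0.63, 0.91], [-0.23, 0.08], [0.32, -0.65], [-0.02, -0.55], [-0.72, 0.21], [0.87, 0.01], [-0.11, 1.59]]
[ 4.572331e+02 -2.642030e+01 -8.810000e-02] -5.0461870905625466
[[-0.31, 1.29], [-0.13, 0.57], [-0.44, -0.28], [-1.49, -2.77], [0.38, 0.18], [-0.03, -1.19], [0.62, -0.44], [0.54, -0.25], [-0.21, 0.39], [-1.36, -0.48]]
pin off [-34.00737702] [[-0.1, 0.2], [-0.1, -0.14], [0.73, 0.04], [0.1, -0.07]]
grip [[712.58513186 -55.33660993  58.        ]] pinmid [[454.24187682 -60.29584875 150.        ]]
```

```bash
python3 - <<'E'
from bench import arm
from h import *
import cv2
im=np.mean([arm.get_image("top")["image"].astype(float).mean(2) for _ in range(4)],0)
np.save("topavg.npy",im)
def edge(u0,u1,lo,hi,sgn):
    # subpixel row of strongest gradient (sgn + = brightening downward)
    pts=[]
    for u in range(u0,u1):
        v0=int(lo(u));col=im[v0:int(hi(u)),u];g=sgn*np.diff(col);k=int(g.argmax())
        w=np.clip(g[max(k-1,0):k+2],0,None); pts.append((u,v0+max(k-1,0)+.5+(w*np.arange(len(w))).sum()/w.sum()))
    p=np.array(pts); c=np.polyfit(p[:,0],p[:,1],1)
    for _ in range(3):
        r=p[:,1]-np.polyval(c,p[:,0]); k=abs(r)<.6; c=np.polyfit(p[k,0],p[k,1],1)
    return c,k.mean()
def unproj(uv,z):
    f,cx,cy,t,q=K["top"]; d=R.from_quat(q).apply([(uv[0]-cx)/f,(uv[1]-cy)/f,1]); return np.array(t)+d*(z-t[2])/d[2]
def rep(n,c,k,u0,u1,z):
    a,b=[unproj((u,np.polyval(c,u)),z) for u in(u0,u1)]; d=a-b
    print(n,k,a.round(1),b.round(1),"yaw",np.degrees(np.arctan2(-d[0],d[1])).round(2))
c,k=edge(250,335,lambda u:206+(u-245)*.09,lambda u:213.5+(u-245)*.085,1); rep("panel top front",c,k,250,335,171)
c,k=edge(248,330,lambda u:240+(u-245)*.1,lambda u:250+(u-245)*.1,1); rep("base near",c,k,248,330,12)
for sg in(1,-1):
  c,k=edge(282,330,lambda u:150-(u-277)*.32-5,lambda u:150-(u-277)*.32+5,sg); rep("plate top %d"%sg,c,k,282,330,85)
for u in(260,290,320): print(u,im[200:222,u].round().astype(int).tolist())
E
```

```text
panel top front 1.0 [469.6  85.9 171. ] [ 448.5 -144.7  171. ] yaw -5.22
base near 0.9878048780487805 [372.8 101.5  12. ] [ 351.  -145.1   12. ] yaw -5.06<stdin>:11: RuntimeWarning: invalid value encountered in scalar divide
Traceback (most recent call last):
TypeError: expected non-empty vector for x
```

```bash
cat >> h.py <<'E'
def plan(pos,yaw_deg):
    """delta from current pose to TCP pos, pointing down, tool y along holder y at yaw; turn first then shift in the final tool axes"""
    from bench import arm
    s=arm.read_state(); Rc=R.from_quat(s["ee_rot"]); best=None
    for k in(0,180):
        T=R.from_euler('z',yaw_deg+k,degrees=True)*R.from_quat([1,0,0,0])
        rv=np.degrees((Rc.inv()*T).as_rotvec())
        if best is None or np.linalg.norm(rv)<np.linalg.norm(best[0]): best=(rv,T)
    rv,T=best
    print("at",s["position"].round(1),"turn",rv.round(2),"shift tool",T.inv().apply(np.array(pos)-s["position"]).round(1),"F",s["contact_force"].round(1),"M",s["wrist_torque"].round(2),"w",round(s["gripper_width"],1),"g",round(s["grasp_force"],1),"t",round(s["clock"],2), "j6",s["joints"][5].round(2))
E
python3 -c "
from h import *
plan([712.6,-55.3,255],19.04)"
```

```text
at [ 183.9 -597.1  255.9] turn [ 0.04 -0.   -1.92] shift tool [-676.5  339.7    0.9] F [ 0.2  0.  -0.1] M [ 0.03 -0.01  0.03] w 85.8 g 0.0 t 0.3 j6 -0.26
```

```bash
python3 -m pendant '[[0,0,0,0,0,-1.92,0.085],[-0.02,0.01,0,0,0,0,0.085],[-0.04,0.02,0,0,0,0,0.085],[-0.04,0.02,0,0,0,0,0.085],[-0.04,0.02,0,0,0,0,0.085],[-0.04,0.02,0,0,0,0,0.085],[-0.04,0.02,0,0,0,0,0.085],[-0.04,0.02,0,0,0,0,0.085],[-0.04,0.02,0,0,0,0,0.085],[-0.04,0.02,0,0,0,0,0.085],[-0.04,0.02,0,0,0,0,0.085],[-0.04,0.02,0,0,0,0,0.085]]'
python3 -m pendant '[[-0.04,0.02,0,0,0,0,0.085],[-0.04,0.02,0,0,0,0,0.085],[-0.04,0.02,0,0,0,0,0.085],[-0.04,0.02,0,0,0,0,0.085],[-0.04,0.02,0,0,0,0,0.085],[-0.04,0.02,0,0,0,0,0.085],[-0.016,0.01,0,0,0,0,0.085],[0,0,0,0,0,0,0.085],[0,0,0,0,0,0,0.085],[0,0,0,0,0,0,0.085]]'
python3 -c "
from h import *
plan([712.6,-55.3,64],19.04)"
```

```text
clock: 1.5
position: [513.6, -260.2, 256.5]
ee_rot: [-0.165, 0.986, -0.0, 0.0]
contact_force: [0.1, -1.6, -0.5]
gripper_width: 85.0
grasp_force: 0.0
clock: 2.5
position: [711.5, -56.2, 256.5]
ee_rot: [-0.165, 0.986, -0.0, -0.0]
contact_force: [0.2, -0.1, 0.0]
gripper_width: 85.0
grasp_force: 0.0
at [711.5 -56.2 256.5] turn [-0.   -0.01 -0.05] shift tool [ -1.3   0.5 192.5] F [ 0.2 -0.1  0. ] M [-0.01  0.    0.03] w 85.0 g 0.0 t 2.5 j6 -1.39
```

```bash
python3 -m pendant '[[-0.001,0.001,0.03,0,0,0,0.085],[0,0,0.04,0,0,0,0.085],[0,0,0.04,0,0,0,0.085],[0,0,0.03,0,0,0,0.085],[0,0,0.02,0,0,0,0.085],[0,0,0.015,0,0,0,0.085],[0,0,0.01,0,0,0,0.085],[0,0,0.0075,0,0,0,0.06],[0,0,0,0,0,0,0.03],[0,0,0,0,0,0,0.02],[0,0,0,0,0,0,0.02]]'
python3 - <<'E'
from bench import arm
import cv2,numpy as np
from h import *
plan([712.6,-55.3,64],19.04)
a=arm.get_image("top")["image"][80:200,230:370,::-1]; b=arm.get_image("side")["image"][120:260,150:290,::-1]
a=cv2.resize(a,(400,343),interpolation=2); b=cv2.resize(b,(343,343),interpolation=2)
cv2.imwrite("pics/g1.png",np.hstack([a,b]))
E
```

```text
clock: 3.6
position: [713.4, -54.0, 65.1]
ee_rot: [-0.165, 0.986, -0.0, 0.001]
contact_force: [-0.4, -0.6, -0.0]
gripper_width: 27.5
grasp_force: 0.0
at [713.4 -54.   65.1] turn [-0.03  0.12  0.01] shift tool [ 1.2 -1.   1.1] F [-0.4 -0.6 -0. ] M [-0.05  0.03 -0.  ] w 27.5 g 0.0 t 3.6 j6 -1.39
```

View pics/g1.png

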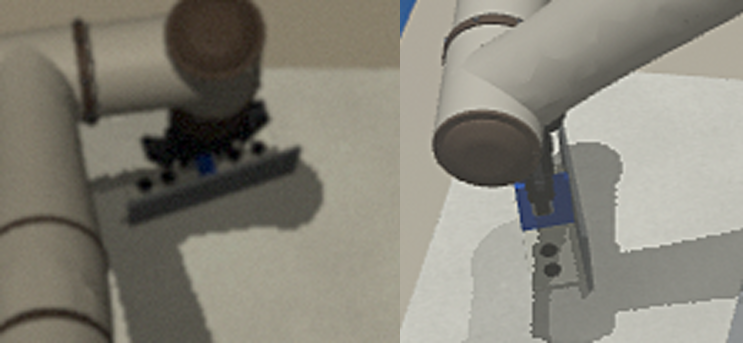

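The fingers straddle the fin: it is at (205,162) in the left, top half and the fingers are at (540,190) in the right, side half. Now I close them.

```bash
python3 -m pendant '[[0,0,0,0,0,0,0.0],[0,0,0,0,0,0,0],[0,0,0,0,0,0,0],[0,0,0,0,0,0,0],[0,0,0,0,0,0,0],[0,0,0,0,0,0,0]]'
python3 -m pendant '[[0,0,-0.01,0,0,0,0],[0,0,-0.02,0,0,0,0],[0,0,-0.04,0,0,0,0],[0,0,-0.04,0,0,0,0],[0,0,-0.02,0,0,0,0],[0,0,-0.01,0,0,0,0],[0,0,0,0,0,0,0],[0,0,0,0,0,0,0],[0,0,0,0,0,0,0]]'
python3 - <<'E'
from h import *
s=np.array([457.8,-26.4]); yaw=-5.1
# goal: stand-off 60 in front of panel, hole z ~ pin axis z
pm=R.from_euler('z',yaw,degrees=True).apply([36+60,-34,0])[:2]+s
plan([*pm,150-65+58+6],yaw)
E
```

```text
clock: 4.3
position: [713.3, -54.0, 64.7]
ee_rot: [-0.166, 0.986, -0.0, 0.001]
contact_force: [-0.4, 0.3, 5.3]
gripper_width: 11.2
grasp_force: 59.6
clock: 5.2
position: [711.5, -54.0, 200.8]
ee_rot: [-0.165, 0.986, 0.0, -0.003]
contact_force: [0.1, 0.0, -4.1]
gripper_width: 11.3
grasp_force: 58.9
at [711.5 -54.  200.8] turn [ 0.04 -0.3  24.12] shift tool [159.2 -29.   51.8] F [ 0.1  0.  -4.1] M [ 0.01 -0.1  -0.04] w 11.3 g 58.9 t 5.2 j6 -1.39
```

```bash
python3 -m pendant '[[0,0,0,0,0,6,0],[0,0,0,0,0,6,0],[0,0,0,0,0,6,0],[0,0,0,0,0,6,0],[0.02,-0.004,0,0,0,0,0],[0.03,-0.005,0,0,0,0,0],[0.03,-0.005,0,0,0,0,0],[0.03,-0.005,0,0,0,0,0],[0.02,-0.005,0.02,0,0,0,0],[0.02,-0.005,0.02,0,0,0,0],[0.009,0,0.012,0,0,0,0],[0,0,0,0,0,0,0]]'
python3 -m pendant '[[0,0,0,0,0,0,0],[0,0,0,0,0,0,0],[0,0,0,0,0,0,0]]'
python3 - <<'E'
from bench import arm
import cv2
from h import *
pm=R.from_euler('z',-5.1,degrees=True).apply([96,-34,0])[:2]+np.array([457.8,-26.4])
plan([*pm,149],-5.1)
a=np.mean([arm.get_image("top")["image"].astype(float) for _ in range(4)],0).astype(np.uint8)[:,:,::-1]; cv2.imwrite("pics/t2.png",a)
b=arm.get_image("side")["image"][:,:,::-1]; cv2.imwrite("pics/s2.png",b)
a=cv2.resize(a[165:255,230:345],None,fx=4,fy=4,interpolation=2); b=cv2.resize(b[135:250,265:345],(320,460),interpolation=2)
o=np.zeros((460,780,3),np.uint8); o[:360,:460]=a; o[:,460:]=b; cv2.imwrite("pics/g2.png",o)
E
```

```text
clock: 6.4
position: [548.4, -69.5, 149.0]
ee_rot: [0.044, 0.999, -0.0, -0.004]
contact_force: [-0.1, -0.8, -4.3]
gripper_width: 11.4
grasp_force: 58.7
clock: 6.7
position: [553.0, -69.1, 152.5]
ee_rot: [0.043, 0.999, 0.0, 0.001]
contact_force: [0.4, -0.3, -3.8]
gripper_width: 11.6
grasp_force: 58.7
at [553.  -69.1 152.5] turn [0.01 0.1  0.15] shift tool [2.6 0.1 3.5] F [ 0.4 -0.3 -3.8] M [-0.03 -0.06  0.01] w 11.6 g 58.7 t 6.7 j6 -1.82
```

View pics/g2.png

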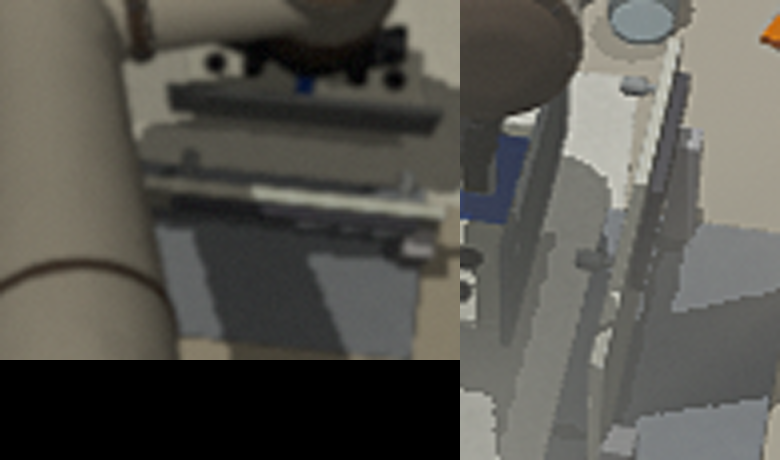

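The holder is held level in front of the stand. In the left, top part the plate ends are near (171,97) and (440,122), and the pin tips are at (188,153) and (404,177). I'll measure these at subpixel accuracy and compare them with the model.

```bash
python3 - <<'E'
import cv2
from h import *
from bench import arm
im=cv2.imread("pics/t2.png").astype(float).mean(2)
s=arm.read_state(); p=s["position"]; yaw=np.degrees(2*np.arctan2(-s["ee_rot"][0],s["ee_rot"][1])); print("yaw",yaw)
Rz=R.from_euler('z',yaw,degrees=True)
W=lambda L: np.array(p)+Rz.apply(np.array(L,float)-[36,0,64.7])
for n,L in(("L top back",(0,95,85)),("R top back",(0,-95,85)),("L bot",(0,95,0)),("R bot",(0,-95,0))): print(n,proj("top",W(L))[0].round(2))
def prof(a,b,n=None):
    a,b=np.array(a),np.array(b); L=np.linalg.norm(b-a); t=np.arange(0,L,.25)
    q=a+np.outer(t,(b-a)/L); v=cv2.remap(im.astype(np.float32),q[:,0].astype(np.float32)[None],q[:,1].astype(np.float32)[None],1)[0]
    return q,v
e=np.array([1,.093])/np.hypot(1,.093); nrm=np.array([-e[1],e[0]])
for off in(1,2,3,4):
  for n,L in(("L",(0,95,85)),("R",(0,-95,85))):
    c=proj("top",W(L))[0]+nrm*off; q,v=prof(c-5*e,c+5*e); g=np.gradient(v); g=cv2.blur(g[None],(3,1))[0]; k=abs(g).argmax()
    print(off,n,"edge u",q[k].round(2),"delta",((q[k]-c)@e).round(2),g[k].round(1))
sp=np.array([457.8,-26.4]); Rs=R.from_euler('z',-5.1,degrees=True)
for y in(75,-75):
    P=Rs.apply([22,-34+y,150])+[*sp,0]; c=proj("top",P)[0]; print("pin pred",c.round(2))
    for off in(-2,-1,0,1):
        cc=c+nrm*off; q,v=prof(cc-6*e,cc+6*e); print(off,v[::2].round().astype(int).tolist())
E
```

```text
yaw -4.961386571543587
L top back [271.41 187.18]
R top back [340.89 193.92]
L bot [272.31 192.85]
R bot [337.64 199.21]
1 L edge u [271.56 188.2 ] delta 0.25 -9.3
1 R edge u [339.55 194.8 ] delta -1.25 4.5
2 L edge u [271.47 189.2 ] delta 0.25 -9.3
2 R edge u [338.71 195.72] delta -2.0 4.6
3 L edge u [271.63 190.22] delta 0.5 -8.1
3 R edge u [338.37 196.7 ] delta -2.25 5.2
4 L edge u [271.53 191.21] delta 0.5 -8.0
4 R edge u [337.53 197.62] delta -3.0 4.6
pin pred [277.19 203.37]
-2 [80, 80, 80, 81, 81, 80, 80, 79, 77, 74, 72, 70, 70, 71, 73, 75, 77, 79, 80, 81, 82, 83, 83, 83]
-1 [81, 81, 82, 82, 82, 80, 78, 74, 70, 65, 61, 59, 59, 60, 62, 66, 70, 74, 77, 80, 81, 82, 82, 82]
0 [82, 82, 82, 82, 82, 81, 78, 71, 65, 60, 55, 53, 53, 54, 55, 58, 63, 70, 75, 79, 81, 81, 81, 82]
1 [81, 81, 82, 83, 83, 80, 77, 70, 63, 57, 52, 52, 53, 54, 55, 58, 61, 68, 74, 77, 80, 81, 81, 81]
pin pred [331.38 208.82]
-2 [81, 81, 82, 82, 82, 82, 81, 80, 80, 81, 83, 84, 84, 84, 83, 82, 82, 83, 82, 82, 82, 82, 82, 82]
-1 [82, 81, 81, 82, 81, 81, 79, 77, 78, 80, 84, 89, 89, 88, 86, 84, 83, 82, 81, 81, 82, 83, 82, 82]
0 [81, 81, 81, 81, 80, 79, 77, 75, 76, 78, 84, 90, 93, 95, 91, 86, 84, 83, 83, 82, 82, 82, 83, 83]
1 [79, 79, 79, 78, 78, 77, 75, 73, 74, 77, 83, 90, 94, 95, 92, 85, 82, 80, 80, 82, 83, 84, 84, 84]
```

```bash
python3 -m pendant '[[0.005,-0.0006,0.0028,0,0,0.15,0],[0.01,0,0,0,0,0,0],[0.01,0,0,0,0,0,0],[0.005,0,0,0,0,0,0],[0,0,0,0,0,0,0],[0,0,0,0,0,0,0],[0,0,0,0,0,0,0]]'
cat > n.py <<'E'
from h import *
from bench import arm
s=arm.read_state(); Rs=R.from_euler('z',-5.1,degrees=True)
q=Rs.inv().apply(s["position"]-[457.8,-26.4,0])
E=(R.from_quat([0,1,0,0]).inv()*(Rs.inv()*R.from_quat(s["ee_rot"]))).as_rotvec(degrees=True)
print("back-to-panel",(q[0]-36).round(2),"y-off",(q[1]).round(2),"hole z",(s["position"][2]+.3).round(2),"tilt",E.round(2),"F stand",Rs.inv().apply(s["contact_force"]).round(1),"M",Rs.inv().apply(s["wrist_torque"]).round(2),"t",round(s["clock"],2))
E
python3 n.py
```

```text
clock: 7.65
position: [522.4, -67.1, 149.3]
ee_rot: [0.044, 0.999, 0.0, 0.0]
contact_force: [-0.2, -0.1, -4.9]
gripper_width: 11.2
grasp_force: 58.8
back-to-panel 31.93 y-off -34.79 hole z 149.56 tilt [-0.01 -0.05 -0.  ] F stand [-0.2 -0.1 -4.9] M [ 0.  -0.1  0. ] t 7.65
```

```bash
python3 -m pendant '[[0.0015,0,0,0,0,0,0],[0.0015,0,0,0,0,0,0],[0.001,0,0,0,0,0,0],[0.001,0,0,0,0,0,0],[0.001,0,0,0,0,0,0],[0,0,0,0,0,0,0]]' >/dev/null; python3 n.py
python3 -m pendant '[[0.001,0,0,0,0,0,0],[0.001,0,0,0,0,0,0],[0,0,0,0,0,0,0]]' >/dev/null; python3 n.py
python3 -m pendant '[[0.001,0,0,0,0,0,0],[0,0,0,0,0,0,0]]' >/dev/null; python3 n.py
```

```text
back-to-panel 25.29 y-off -34.92 hole z 149.33 tilt [0.   0.01 0.01] F stand [ 0.3  0.3 -4.2] M [ 0.03 -0.01 -0.01] t 8.25
back-to-panel 23.27 y-off -34.91 hole z 149.3 tilt [-0.    0.01  0.01] F stand [ 0.4 -0.1 -4.3] M [ 0.01 -0.06 -0.03] t 8.55
back-to-panel 22.32 y-off -34.91 hole z 149.31 tilt [-0.    0.01  0.01] F stand [-0.1  0.  -5.1] M [ 0.08 -0.08  0.01] t 8.75
```

```bash
for i in 1 2 3 4; do python3 -m pendant '[[0.001,0,-0.0001,0,0,0,0],[0,0,0,0,0,0,0]]' >/dev/null; python3 n.py; done
```

```text
back-to-panel 21.31 y-off -34.91 hole z 149.41 tilt [-0.    0.01  0.01] F stand [-0.1  0.7 -4.9] M [-0.02 -0.07 -0.02] t 8.95
back-to-panel 20.28 y-off -34.92 hole z 149.51 tilt [-0.    0.01  0.01] F stand [ 0.5  0.4 -4.9] M [ 0.02 -0.06  0.04] t 9.15
back-to-panel 19.3 y-off -34.91 hole z 149.6 tilt [-0.    0.01  0.01] F stand [ 0.  -0.8 -3.9] M [-0.   -0.06 -0.02] t 9.35
back-to-panel 18.29 y-off -34.92 hole z 149.7 tilt [-0.    0.01  0.01] F stand [ 1.4  0.1 -3.9] M [ 0.01 -0.07 -0.02] t 9.55
```

```bash
for i in 1 2 3; do python3 -m pendant '[[0.001,0,0,0,0,0,0],[0,0,0,0,0,0,0]]' >/dev/null; python3 n.py; done
python3 - <<'E'
from bench import arm
import cv2
from h import *
a=np.mean([arm.get_image("top")["image"].astype(float) for _ in range(3)],0).astype(np.uint8)[:,:,::-1]; cv2.imwrite("pics/t3.png",a)
b=arm.get_image("side")["image"][:,:,::-1]
a=cv2.resize(a[165:255,230:345],None,fx=4,fy=4,interpolation=2); b=cv2.resize(b[135:250,265:345],(320,460),interpolation=2)
o=np.zeros((460,780,3),np.uint8); o[:360,:460]=a; o[:,460:]=b; cv2.imwrite("pics/g3.png",o)
E
```

```text
back-to-panel 17.26 y-off -34.92 hole z 149.69 tilt [0.   0.01 0.01] F stand [-0.3  0.5 -5. ] M [-0.02 -0.07 -0.05] t 9.75
back-to-panel 16.28 y-off -34.91 hole z 149.69 tilt [-0.    0.01  0.01] F stand [ 0.5 -0.  -3.9] M [-0.   -0.08  0.  ] t 9.95
back-to-panel 15.29 y-off -34.89 hole z 149.69 tilt [-0.    0.01  0.01] F stand [ 0.3  0.7 -4. ] M [-0.01 -0.09 -0.01] t 10.15
```

View pics/g3.png

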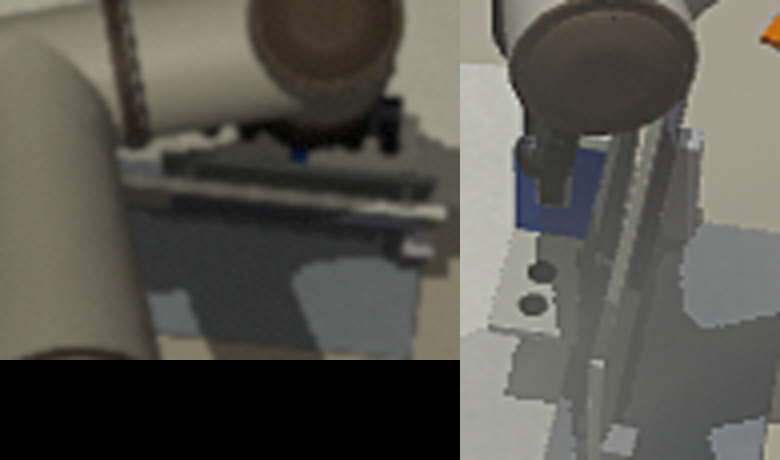

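The plate (left part, (165,160) to (435,185)) is close to the panel, and the left pin tip is no longer visible in front of it. There has been no contact force, so I continue feeling inward.

```bash
for i in 1 2 3 4 5 6; do python3 -m pendant '[[0.001,0,0,0,0,0,0],[0,0,0,0,0,0,0]]' >/dev/null; python3 n.py; done
```

```text
back-to-panel 14.27 y-off -34.91 hole z 149.67 tilt [0.   0.02 0.01] F stand [-1.4  0.3 -4.1] M [-0.02 -0.07  0.01] t 10.55
back-to-panel 13.25 y-off -34.93 hole z 149.7 tilt [0.   0.01 0.01] F stand [ 0.6 -0.3 -4.6] M [ 0.02 -0.07  0.02] t 10.75
back-to-panel 12.3 y-off -34.91 hole z 149.7 tilt [-0.    0.01  0.01] F stand [-0.3  0.3 -3.1] M [-0.01 -0.12 -0.02] t 10.95
back-to-panel 11.29 y-off -34.91 hole z 149.7 tilt [0.   0.01 0.01] F stand [-0.7  0.3 -4.9] M [-0.05 -0.08  0.01] t 11.15
back-to-panel 10.29 y-off -34.92 hole z 149.7 tilt [0.   0.01 0.01] F stand [-0.5  0.5 -4.7] M [ 0.01 -0.05 -0.01] t 11.35
back-to-panel 9.27 y-off -34.91 hole z 149.7 tilt [-0.    0.01  0.01] F stand [ 0.7 -0.2 -4.5] M [-0.01 -0.03  0.05] t 11.55
```

```bash
for i in 1 2 3 4 5 6 7 ; do python3 -m pendant '[[0.001,0,0,0,0,0,0],[0,0,0,0,0,0,0]]' >/dev/null; python3 n.py; done
```

```text
back-to-panel 8.27 y-off -34.91 hole z 149.69 tilt [-0.    0.01  0.01] F stand [-0.3  0.7 -4.2] M [ 0.03 -0.07  0.01] t 11.75
back-to-panel 7.29 y-off -34.92 hole z 149.7 tilt [0.   0.01 0.01] F stand [-0.3 -0.3 -4.6] M [-0.07 -0.1  -0.03] t 11.95
back-to-panel 6.27 y-off -34.9 hole z 149.7 tilt [-0.    0.01  0.01] F stand [ 0.5  0.7 -4.4] M [-0.03 -0.07 -0.01] t 12.15
back-to-panel 5.28 y-off -34.91 hole z 149.68 tilt [0.   0.01 0.01] F stand [ 0.1 -0.1 -4.6] M [-0.01 -0.03  0.01] t 12.35
back-to-panel 4.28 y-off -34.93 hole z 149.7 tilt [-0.    0.01  0.01] F stand [-0.1 -0.4 -4. ] M [-0.03 -0.02  0.01] t 12.55
back-to-panel 3.29 y-off -34.91 hole z 149.71 tilt [-0.    0.01  0.01] F stand [ 0.8  0.9 -4.3] M [-0.   -0.07  0.03] t 12.75
back-to-panel 2.29 y-off -34.93 hole z 149.7 tilt [0.   0.01 0.01] F stand [ 0.2  0.1 -3.6] M [-0.01 -0.14  0.04] t 12.95
```

```bash
for i in 1 2 3 4 5 6 7 8; do python3 -m pendant '[[0.0005,0,0,0,0,0,0],[0,0,0,0,0,0,0]]' >/dev/null; python3 n.py; done
```

```text
back-to-panel 2.04 y-off -34.9 hole z 149.76 tilt [-0.   -0.02  0.02] F stand [ 0.7  0.2 -4.4] M [-0.04 -0.19 -0.  ] t 13.15
back-to-panel 1.89 y-off -34.89 hole z 149.85 tilt [-0.   -0.06  0.02] F stand [ 3.1 -1.  -4.5] M [-0.28 -0.53 -0.13] t 13.35
back-to-panel 1.72 y-off -34.94 hole z 149.95 tilt [-0.   -0.11  0.03] F stand [ 3.7 -1.6 -6.2] M [-0.63 -1.1  -0.24] t 13.55
back-to-panel 1.65 y-off -34.92 hole z 150.02 tilt [-0.01 -0.16  0.03] F stand [ 4.9 -2.9 -6.3] M [-0.75 -1.41 -0.3 ] t 13.75
back-to-panel 1.68 y-off -34.82 hole z 150.13 tilt [-0.02 -0.23  0.01] F stand [ 5.7 -2.6 -6.7] M [-0.8  -1.73 -0.31] t 13.95
back-to-panel 1.68 y-off -34.79 hole z 150.24 tilt [-0.02 -0.3   0.01] F stand [ 8.6 -2.8 -8. ] M [-0.94 -2.09 -0.35] t 14.15
back-to-panel 1.72 y-off -34.74 hole z 150.35 tilt [-0.03 -0.37  0.  ] F stand [ 9.7 -3.4 -9. ] M [-0.99 -2.41 -0.29] t 14.35
back-to-panel 1.7 y-off -34.72 hole z 150.42 tilt [-0.03 -0.43  0.  ] F stand [ 9.7 -3.5 -9.4] M [-1.15 -2.65 -0.34] t 14.55
```

The plate is against the panel (about 10 N, no motion). I relax the push and lower it into the grooves.

```bash
python3 -m pendant '[[-0.0015,0,0,0,0,0,0],[-0.001,0,0,0,0,0,0],[0,0,0,0,0,0,0]]' >/dev/null; python3 n.py
for i in 1 2 3 4; do python3 -m pendant '[[0,0,0.001,0,0,0,0],[0,0,0,0,0,0,0]]' >/dev/null; python3 n.py; done
```

```text
back-to-panel 1.62 y-off -34.69 hole z 150.04 tilt [-0.02 -0.09  0.02] F stand [ 3.2 -0.9 -4.7] M [-0.22 -1.16 -0.32] t 14.85
back-to-panel 1.62 y-off -34.63 hole z 149.18 tilt [-0.03 -0.12  0.01] F stand [ 4.   0.  -2.6] M [ 0.2  -1.2  -0.32] t 15.05
back-to-panel 1.63 y-off -34.62 hole z 148.09 tilt [-0.03 -0.11  0.  ] F stand [ 5.  -0.  -1.5] M [ 0.34 -1.24 -0.37] t 15.25
back-to-panel 1.61 y-off -34.72 hole z 146.96 tilt [-0.02 -0.1   0.  ] F stand [ 5.2  1.2 -1.8] M [ 0.29 -1.36 -0.32] t 15.45
back-to-panel 1.61 y-off -34.74 hole z 145.89 tilt [-0.01 -0.09 -0.  ] F stand [ 5.2  0.  -1.9] M [ 0.24 -1.5  -0.32] t 15.65
```

```bash
for i in 1 2 3 4; do python3 -m pendant '[[0,0,0.0005,0,0,0,0],[0,0,0,0,0,0,0]]' >/dev/null; python3 n.py; done
```

```text
back-to-panel 1.6 y-off -34.73 hole z 145.43 tilt [-0.01 -0.09 -0.01] F stand [ 5.6  0.4 -1.8] M [ 0.25 -1.47 -0.39] t 15.85
back-to-panel 1.58 y-off -34.76 hole z 145.21 tilt [-0.   -0.09 -0.02] F stand [4.9 0.9 1.1] M [ 0.22 -1.35 -0.34] t 16.05
back-to-panel 1.61 y-off -34.78 hole z 145.1 tilt [-0.   -0.1  -0.02] F stand [3.3 0.8 5.6] M [ 0.33 -1.05 -0.35] t 16.25
back-to-panel 1.6 y-off -34.81 hole z 144.97 tilt [ 0.01 -0.11 -0.03] F stand [2.2 1.3 7.2] M [ 0.41 -0.67 -0.35] t 16.45
```

```bash
python3 -m pendant '[[0,0,-0.0006,0,0,0,0],[0,0,0,0,0,0,0]]' >/dev/null; python3 n.py
python3 -m pendant '[[0,0,0,0,0,0,0.02],[0,0,0,0,0,0,0.03],[0,0,0,0,0,0,0.03],[0,0,0,0,0,0,0.03],[0,0,0,0,0,0,0.03],[0,0,0,0,0,0,0.03]]'; python3 n.py
python3 -m pendant '[[0,0,-0.005,0,0,0,0.03],[0,0,-0.01,0,0,0,0.03],[0,0,-0.015,0,0,0,0.03],[0,0,-0.02,0,0,0,0.03],[0,0,-0.03,0,0,0,0.03],[0,0,-0.03,0,0,0,0.03],[-0.04,0,-0.02,0,0,0,0.03],[-0.05,0,-0.02,0,0,0,0.03],[-0.05,0,0,0,0,0,0.03],[-0.05,0,0,0,0,0,0.03],[-0.02,0,0,0,0,0,0.03],[0,0,0,0,0,0,0.03]]'
python3 - <<'E'
from bench import arm
import cv2
from h import *
a=np.mean([arm.get_image("top")["image"].astype(float) for _ in range(3)],0).astype(np.uint8)[:,:,::-1]; cv2.imwrite("pics/t4.png",a)
b=arm.get_image("side")["image"][:,:,::-1]; cv2.imwrite("pics/s4.png",b)
a=cv2.resize(a[165:255,230:345],None,fx=4,fy=4,interpolation=2); b=cv2.resize(b[135:280,265:345],(320,580),interpolation=2)
o=np.zeros((580,780,3),np.uint8); o[:360,:460]=a; o[:,460:]=b; cv2.imwrite("pics/g4.png",o)
E
```

```text
back-to-panel 1.61 y-off -34.8 hole z 145.05 tilt [-0.   -0.1  -0.01] F stand [4.  1.  5.6] M [ 0.3  -1.11 -0.35] t 16.65
clock: 17.25
position: [491.2, -64.5, 143.8]
ee_rot: [0.045, 0.999, -0.0, -0.0]
contact_force: [0.2, -0.5, -0.1]
gripper_width: 30.0
grasp_force: 0.0
back-to-panel 0.68 y-off -34.98 hole z 144.14 tilt [0.01 0.04 0.01] F stand [ 0.3 -0.5 -0.1] M [ 0.05 -0.   -0.01] t 17.25
clock: 18.45
position: [699.1, -83.1, 290.9]
ee_rot: [0.045, 0.999, -0.0, -0.001]
contact_force: [0.3, -0.2, 0.7]
gripper_width: 30.1
grasp_force: 0.0
```

View pics/g4.png

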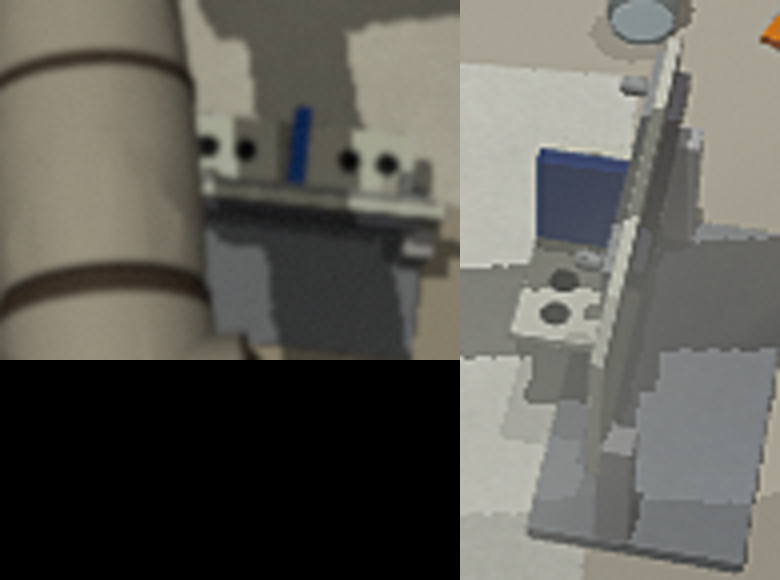

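The holder hangs flush and level on the panel. The pin tips show in front of its plate at (588,258) and (633,85) in the right, side part, and the gripper is clear. I hand it in.

```bash
python3 -c "
from bench import arm
print(arm.job_done())"
```

```text
the job is handed in; nothing more can be done
None
```

The steel probe holder hangs on both pins, seated in the grooves and flush with the panel, released and looking level in the last picture; the job was handed in at about 18.7 s of the 72 s, with no verdict reported back.

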